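# Charge a battery pack in the bay with no plug left in it

## Robot

A 6-joint arm with a two-finger parallel gripper is mounted at the origin on the work surface. World frame = base frame: x ahead of the robot, y to its left, z up, the work surface at z = 0. Lengths are in m, angles in rad, forces in N, time in s.
With the tool pointing down it reaches from about 0.425 to 0.95 m from the base axis. Payload 3.5 kg.
Tool frame: the origin (TCP) lies at the very end of the fingers, on their centre line; the grasp point (between the pads) lies 19 mm behind it (ctrl.grip_point_offset is the distance from the TCP to the grasp point, in m); z points along the fingers, y is the line along which they close (so a half turn about z gives the same grasp; the last joint's range is limited). The gripper opens to 85 mm and grips with 20 to 120 N. Pads are 22 mm wide; open, the fingers measure 114 mm over their backs; the gripper's body (76 mm by 85 mm) begins 54 mm behind the grasp point. The pads swing forward as they close: fully open they stand 13 mm farther back than shut.
Start: joints at [-1.405, 0.286, 1.577, -0, 1.279, -0.15], TCP at [0.21, -0.642, 0.231] pointing down, gripper open.
Joint ranges: [-2.77, 2.77], [-0.9, 2.22], [0.21, 2.48], [-1.53, 4.67], [0.24, 2.81], [-2.84, 2.84]. Speed limits (rad/s): [2.79, 2.79, 3.14, 3.14, 3.14, 3.14].

## Interface

Orientations are given as a unit quaternion [x, y, z, w].
In Python, from plant import telemetry, vision, ctrl gives the robot as it stands.
- The arm moves only by the tool arm_command, never from a script. Its argument "series" is one flat list of numbers, 7 for each row, row after row: the shift along the tool's x, y, z in cm, then the turn, a rotation vector about the tool's x, y, z in degrees, then the closure, from 0 (fully open) to 1 (shut). A call has 1 to 10 rows; each row is the pose to reach, as a shift and turn from the pose commanded when the call began, along the tool's axes at that moment; what a row does not reach only later rows make up. A row lasts 1/12 s, in which the tool goes at most 41.7 mm and 7.16 degrees, less where a joint would pass 70% of its speed; a pose out of reach is approached as far as the arm can. A call with a gripper value outside its range is refused whole. The fingers move at their own pace and stop on an object; "force" is the grip in N (left out, the last holds). Time passes only in rows, so rows that repeat a pose let the fingers close. It gives the time, the measured TCP pose, the force, the opening and the grip force at its end, in the units of the state.
- telemetry.get_state(): the state, without advancing time (a new reading comes with each control period).
- vision.read_camera(name): name is "scene" or "top"; returns a dict with "color" (384x512x3 uint8, blue, green, red), "K" (3x3 intrinsics, pixels), "D" ([k1, k2, p1, p2, k3] as OpenCV has them; the pictures are not rectified), "rvec" (rotation vector, rad) and "tvec" (3), from world to camera coordinates, as OpenCV has them. Camera axes: x right, y down, z forward; pixel columns grow to the right and rows downward; lengths in m; the calibration is good to about 2 mm. A picture is of the moment at which its call begins. There is no depth.
- ctrl.sign_off(): hands the job in; it is judged then, once.
The state is a dict: "time": time; "qpos": joint angles; "dq": joint speeds; "joint_efforts": joint torques, N m; "eef_pos": TCP position; "tcp_rot": TCP orientation; "contact_force": force on the tool from outside, world axes, zero at the start; "wrist_torque": the same for the moment, N m; "opening": opening from 0.0 (shut) to 1.0 (fully open); "finger_force": force on a finger pad.
Only numpy, scipy, OpenCV 4.12 (cv2) and the standard library are available. Lean on these libraries where they do the work, as an engineer would, in place of code of your own. Each camera call takes 0.05 s, during which the arm holds its last target. There are 200 camera calls.

## Task

Put the flat battery pack that stands on the counter on charge. Two of the charger's three free bays still have a loose terminal plug lying at the bottom, out of sight under the dust flap, so feel each bay gently with the pack and press the pack fully home, past the catch, in the bay that is clear. Then let go of it; never ram the charger or drop the pack into it, and leave the pack that is already charging and the other goods on the counter where they are.

Things in the scene. Friction and masses are not known exactly. Their poses are not given: they have to be found in the camera images.
- pack_center (a point): Centre (56 mm up) of the flat battery pack, 112 mm tall, upright on its terminal end, z up, about 0.25 kg, same both ways round. Upper 52 mm: grey ribbed head, 44 mm (its x) by 30 mm (its y); hold it there, by the 30 mm. Lower 60 mm: black stem, 40 mm (x) by 28 mm (y), bottom edge stepped in 2 mm, with a catch notch 8 to 20 mm above the underside at both ends of x.
- charger: Fixed grey four-bay charger, 318 mm (its y) by 135 mm (its x); origin on the counter below the line of bay centres; x points away from the robot's side, z up. Bays in a row at y = +114, +38, -38, -114 mm, each 43 mm (x) by 31 mm (y), so a pack enters with its 40 mm side along x, 1.5 mm free all round. Bay floors are 20 mm above the counter: a pack fully home has its centre 76 mm above it.
- bay1 (a point): Mouth centre of the free bay at the charger's y = +114 mm, level with the top of its black collar (72 mm above the counter, 52 mm above the bay floor); axes as the charger's. The slick collar flares outward by 4 mm over its top 6 mm. Just inside each free bay is a light spring dust flap, hinged on the +y side, that gives way downward at a few newtons and swings into the wall.
- bay2 (a point): The same for the free bay at y = +38 mm. In every bay two sprung catches begin to resist a pack when its underside is about 17 mm above the bay floor; it takes 6 to 9 N to push past them, more than the pack's weight, and they draw it in over the last 5 mm.
- bay3 (a point): The same for the free bay at y = -38 mm. A leftover plug (33 x 24 x 12 mm, loose, below the catches) stops the pack hard with its underside 12 mm above the bay floor. Exactly one of bays 1 to 3 is clear, not always the same one.
- charging_center (a point): Centre of another pack of the same kind that is already charging in the fourth bay, at y = -114 mm; its top is 132 mm above the counter. Leave it in place.
- spray_can: Bystander: upright can, 52 mm across, 150 mm tall; origin at the centre of its underside. It stands on the other side of the charger from the flat pack.
- tape_measure: Bystander: tape measure, 76 x 38 x 64 mm; origin at the centre of its underside.
- screwdriver: Bystander: screwdriver, 210 mm long, lying flat near the robot.
- plug_c: Bystander: a loose terminal plug like those left in the bays, 33 x 24 x 12 mm, lying on the counter; origin at the centre of its underside.
- screw_jar: Bystander: jar, 64 mm across, 85 mm tall, behind the charger; origin at the centre of its underside.
- padlock: Bystander: brass padlock, 50 mm wide, 75 mm tall, standing behind the charger; origin at the centre of its underside.
- wrench: Bystander: open-ended spanner, 200 mm long, lying flat behind the charger.
Not all that is in view belongs to the job. What is shaped like the part that bears pack_center but pink or turquoise is not meant.

How it is judged:
At the end, for the whole second after the job is handed in: The flat pack stands upright in one of the three free bays with its underside within 3 mm of the bay floor (which only the clear bay allows), at rest and let go. The charger was never pressed with more than 60 N; the charging pack has not moved 5 mm nor any bystander 30 mm ((horizontal distance between pack_center and bay1 below 0.006 m or horizontal distance between pack_center and bay2 below 0.006 m or horizontal distance between pack_center and bay3 below 0.006 m) and z of pack_center in the frame of charger below 0.079 m and angle between pack_center's own z axis and vertical below 0.07 rad and linear speed of pack below 0.02 m/s); the robot touches nothing.
It fails at once if the charger is rammed: pressed with more than 60 N (contact force between charger and anything else above 60 N).
It fails at once if the flat pack is dropped into a bay (faster than 0.25 m/s inside it, before the catches) ((horizontal distance between pack_center and bay1 below 0.01 m or horizontal distance between pack_center and bay2 below 0.01 m or horizontal distance between pack_center and bay3 below 0.01 m) and z of pack_center in the frame of charger between 0.086 and 0.12 m and linear speed of pack above 0.25 m/s).
It fails at once if the pack that is already charging is moved by more than 5 mm (distance of charging_center from where it was at the start of the episode above 0.005 m).
It fails at once if a bystander is moved by more than 30 mm (distance of any of spray_can, tape_measure, screwdriver, plug_c, screw_jar, padlock, wrench from where it was at the start of the episode above 0.03 m).
It also fails if it takes over 72 s, if anything falls off the work surface, if the arm or the gripper's body presses on something with over 40 N, if the wrist force passes 120 N, or if a joint passes its speed limit or range.

## Working session

There is one attempt and no reset: what is moved stays moved. The work goes in short steps, Python scripts to look and compute and a tool call to move; the robot and the scene stay as the last step left them, time stands still between calls to the robot, and variables do not carry over. Pictures are saved under pics/ and viewed, at most 10 in all, crops included, and the job is handed in when it is done.

Besides the shell and the picture viewer there is one more tool, called as a command line: name --argument value ..., lists and objects as JSON in quotes. arm_command: Moves the arm, as the interface text tells. Its arguments: {"type":"object","properties":{"series":{"type":"array","items":{"type":"number"}},"force":{"type":"number"}},"required":["series"]}

```bash
mkdir -p pics
cat > h.py <<'E'
import numpy as np, cv2
from scipy.spatial.transform import Rotation as R
from plant import telemetry, vision, ctrl
def cast(c,uv,z):
    uv=np.array(uv,float).reshape(-1,1,2)
    n=cv2.undistortPoints(uv,np.array(c["K"],float),np.array(c["D"],float)).reshape(-1,2)
    M=cv2.Rodrigues(np.array(c["rvec"],float))[0];t=np.array(c["tvec"],float).ravel()
    o=-M.T@t; d=np.c_[n,np.ones(len(n))]@M
    return o+d*((z-o[2])/d[:,2])[:,None]
def proj(c,p):
    return cv2.projectPoints(np.array(p,float).reshape(-1,1,3),np.array(c["rvec"],float),np.array(c["tvec"],float),np.array(c["K"],float),np.array(c["D"],float))[0].reshape(-1,2)
E
python3 - <<'E'
from h import *
for n in("scene","top"):
    c=vision.read_camera(n); cv2.imwrite(f"pics/{n}0.png",cv2.resize(c["color"],(800,600)))
    M=cv2.Rodrigues(np.array(c["rvec"],float))[0]; print(n,-M.T@np.ravel(c["tvec"]),M[2])
s=telemetry.get_state();print(s)
E
```

```text
scene [1.06240718 0.35225406 0.69085978] [-0.58508351 -0.41621095 -0.69602135]
top [ 0.4440887  -0.03553984  0.98906261] [ 0.12180255  0.00783467 -0.99252343]
{'time': 0.1, 'qpos': array([-1.40500258e+00,  2.87126215e-01,  1.57804540e+00, -2.06430611e-05,
        1.27864462e+00, -1.49952792e-01]), 'dq': array([ 0.00088851, -0.00295705, -0.00379935, -0.00089391, -0.00052665,
        0.00206103]), 'joint_efforts': array([ 1.08642420e-03, -4.07297373e+01, -2.93699062e+01, -1.14221050e-04,
        3.39471422e-03, -1.39784837e-05]), 'eef_pos': array([ 0.20955677, -0.64100362,  0.23004474]), 'tcp_rot': array([ 9.87562798e-01,  1.57221129e-01, -1.86863710e-05, -1.11167806e-03]), 'contact_force': array([-0.33094237, -0.74925336,  0.90347485]), 'wrist_torque': array([-0.07636155,  0.01301477,  0.00470586]), 'finger_force': 0.0, 'opening': 0.9964131364631332}
```

View pics/scene0.png

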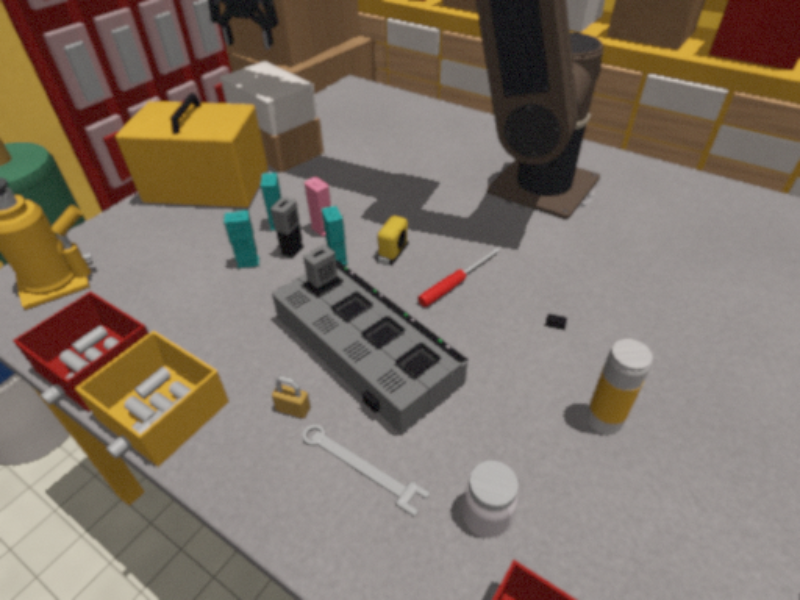

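View pics/top0.png

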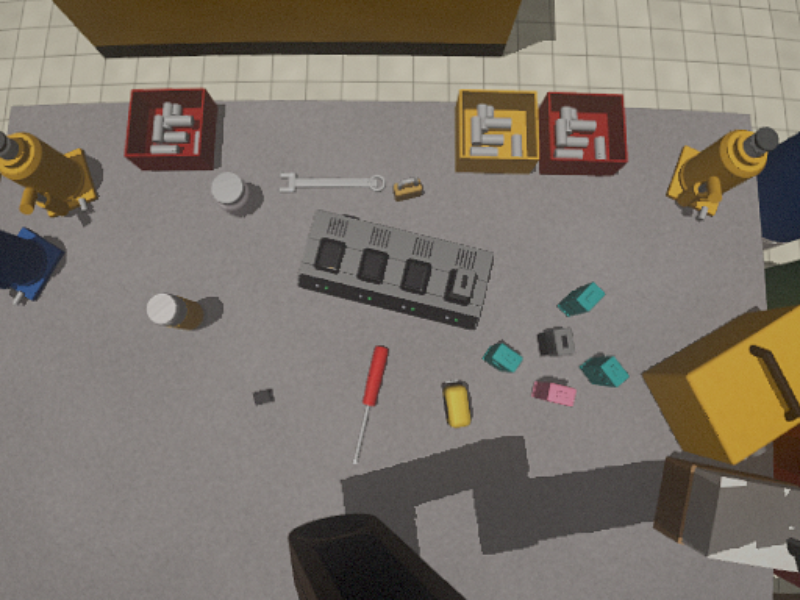

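Candidates for the pack (scene 800x600 px): grey/black at (287,228), turquoise (240,240), (271,200), (335,236), pink (318,205), and the charging pack (320,270). The grey one standing free is the target, at top (557,342). I'll check it in a close crop.

Run:
```python
from h import *
a=vision.read_camera("scene");b=vision.read_camera("top")
A=a["color"][100:190,130:240];B=b["color"][170:270,300:420]
C=b["color"][130:215,185:320]
f=lambda i,w,h:cv2.resize(i,(w,h),interpolation=cv2.INTER_CUBIC)
o=np.zeros((600,800,3),np.uint8); o[:300,:367]=f(A,367,300);o[:300,400:760]=f(B,360,300);o[300:,:476]=f(C,476,300)
cv2.imwrite("pics/c1.png",o)
```

```text
(no output)
```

View pics/c1.png

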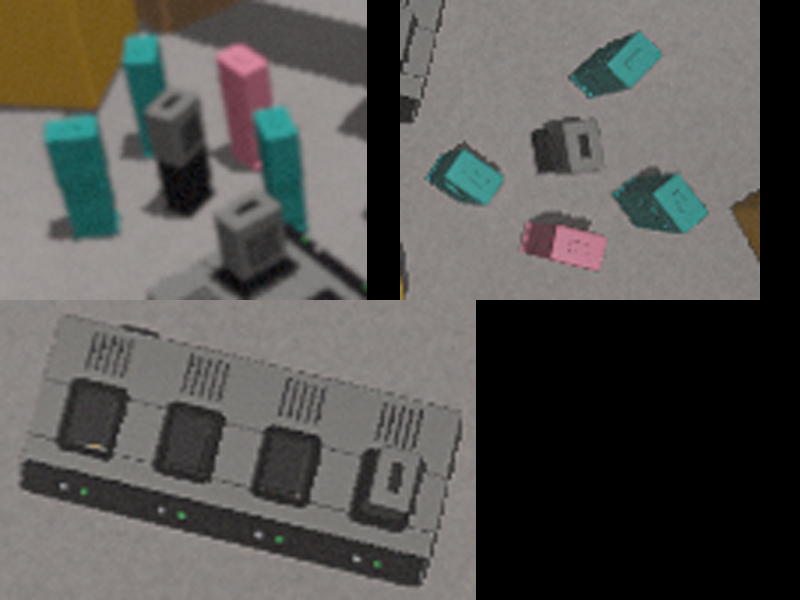

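The crop confirms it: the grey head with a black stem is at top crop (582,145), with its long side roughly along world x. Two turquoise decoys and a pink one stand about 80–90 mm away. The three free bays are on the left of the charger and the charging pack is at the right end. Next I'll measure them.

```bash
cat > m.py <<'E'
from h import *
def bays(c,zs=(.072,)):
    """dark collar blobs"""
    g=c["color"].max(2); 
    m=(g<62).astype(np.uint8)
    n,l,st,ce=cv2.connectedComponentsWithStats(m,connectivity=4)
    return [(st[i],ce[i],cv2.minAreaRect(np.argwhere(l==i)[:,::-1].astype(np.float32))) for i in range(1,n) if 120<st[i][4]<900]
E
python3 - <<'E'
from m import *
for n in("top","scene"):
    c=vision.read_camera(n)
    for st,ce,r in bays(c):
        if 150<r[0][0]<400 and 120<r[0][1]<270: print(n,st,np.round(r[0],1),np.round(r[1],1),round(r[2],1),cast(c,r[0],.072).round(4))
b=vision.read_camera("top")
# pack top: gradient picture near it
x,y,w,h=340,200,36,36
I=b["color"][y:y+h,x:x+w].astype(int)
print("top patch max-channel");print("\n".join(" ".join("%3d"%v for v in r) for r in I.max(2)))
print(cast(b,[(360.7,218.3)],.112), np.array(b["K"]))
E
```

```text
top [201 152  21  23 183] [211.  163.3] [16.5 21. ] 15.3 [[0.6279 0.0734 0.072 ]]
top [229 159  20  23 268] [238.5 170.1] [16.  20.9] 14.0 [[ 6.106e-01 -2.000e-04  7.200e-02]]
top [256 166  20  23 285] [266.2 176.8] [16.7 20.9] 14.0 [[ 0.5938 -0.0739  0.072 ]]
top [284 172  17  24 147] [289.7 185.7] [24.1 14.2] 62.1 [[ 0.5709 -0.1363  0.072 ]]
top [344 213  12  14 131] [349.4 219.3] [13.7 10.3] 81.9 [[ 0.4846 -0.2938  0.072 ]]
scene [177 133  16  32 298] [184.5 148.8] [30.5 14.2] 82.4 [[ 0.5098 -0.2865  0.072 ]]
scene [194 167  25  23 291] [205.8 178.1] [21.5 24.2] 86.4 [[ 0.5725 -0.1539  0.072 ]]
scene [215 167  83  64 327] [255.4 199.3] [103.4   3.9] 37.8 [[ 0.5648 -0.0023  0.072 ]]
scene [212 187  26  19 264] [224.6 195.6] [13.3 22.5] 56.3 [[ 0.5966 -0.073   0.072 ]]
scene [177 193  79  82 858] [215.1 234. ] [111.6  11.2] 43.0 [[ 0.7041 -0.0156  0.072 ]]
scene [232 203  26  20 302] [244.5 212.3] [14.4 23.3] 56.3 [[0.6146 0.0009 0.072 ]]
scene [254 220  27  22 346] [266.8 230.2] [16.7 23.6] 52.1 [[0.6311 0.0742 0.072 ]]
top patch max-channel
139 134 139 136 137 138 137 138 135 139 
[... 4610 characters left out ...]
5 143 140 137 140 139 138 138 136 139 142 138 139 142 141 138 142 141 141 141 139 143 126 121 113  66
140 135 139 140 138 138 137 135 135 136 137 140 142 132 136 139 143 141 140 138 138 137 136 140 141 140 137 139 140 137 132 101 102  97  91  62
136 138 140 139 139 136 139 138 135 139 139 142 137 137 137 137 141 141 141 142 139 140 138 140 141 138 136 138 134 129 109 105 124  65  61  59
139 138 140 136 136 139 140 138 135 138 138 138 139 137 137 138 141 142 139 137 136 139 138 136 140 139 135 136 137 134 114  93 104  73  69  76
[[ 0.48563387 -0.31143945  0.112     ]] [[350.79941883   0.         248.71089454]
 [  0.         350.79941883 190.45426878]
 [  0.           0.           1.        ]]
```

```bash
cat >> h.py <<'E'
def plan(p,yaw):
    """shift cm / rotvec deg in the tool's axes to reach p, tool down, tool x at yaw (deg)"""
    s=telemetry.get_state(); T=R.from_quat(s["tcp_rot"])
    G=R.from_euler("z",yaw,degrees=True)*R.from_euler("x",180,degrees=True)
    return (T.inv().apply(np.array(p)-s["eef_pos"])*100).round(2),(T.inv()*G).as_rotvec(degrees=True).round(2)
E
python3 - <<'E'
from h import *
b=vision.read_camera("top")
q=cast(b,np.array([(14.2,10.7),(25.8,9.8),(28.3,25.5),(16.8,27.3)])+[340,200],.112)
print(q.round(4)); print("side",np.linalg.norm(q-np.roll(q,-1,0),axis=1)); e=q[0]+q[1]-q[2]-q[3]; yaw=np.degrees(np.arctan2(e[1],e[0])); print(q.mean(0),yaw)
a=vision.read_camera("scene"); p=q.mean(0); print("in scene800:",proj(a,[p,p-[0,0,.112]])*1.5625)
print("tcp in top800",proj(b,telemetry.get_state()["eef_pos"])*1.5625)
print(plan(np.r_[p[:2],.23],yaw))
E
```

```text
[[ 0.5046 -0.2951  0.112 ]
 [ 0.5072 -0.3249  0.112 ]
 [ 0.4678 -0.3306  0.112 ]
 [ 0.463  -0.3011  0.112 ]]
side [0.02991611 0.03984989 0.02985613 0.04202585]
[ 0.48563078 -0.31294318  0.112     ] 8.149111017016738
in scene800: [[283.22311969 203.41267059]
 [292.46856677 251.09178219]]
tcp in top800 [[811.60115112 530.93809374]]
(array([ 36.44, -22.67,   0.13]), array([-0.01, -0.  ,  9.94]))
```

arm_command --series '[0,0,-4,0,0,0,0,0,0,-8,0,0,0,0.1,0,0,-12,0,0,0,0.2]' --force 40

```text
time: 0.7
eef_pos: [0.2096, -0.641, 0.3516]
tcp_rot: [0.988, 0.157, -0.0, -0.001]
contact_force: [-0.3, -1.3, 0.3]
opening: 0.803
finger_force: 0.0
```

arm_command --series '[3.4,-2.1,0,0,0,1,0.25,6.8,-4.2,0,0,0,2,0.25,10.2,-6.3,0,0,0,3,0.25,13.6,-8.4,0,0,0,4,0.25,17,-10.5,0,0,0,5,0.25,20.4,-12.6,0,0,0,6,0.25,23.8,-14.7,0,0,0,7,0.25,27.2,-16.8,0,0,0,8,0.25,30.6,-18.9,0,0,0,9,0.25,34,-21,0,0,0,10,0.25]'

```text
time: 1.53
eef_pos: [0.4686, -0.3346, 0.3517]
tcp_rot: [0.998, 0.07, 0.0, 0.0]
contact_force: [0.8, -0.6, 0.1]
opening: 0.748
finger_force: 0.0
```

Run:
```python
from h import *
print(telemetry.get_state()["eef_pos"],telemetry.get_state()["opening"],plan([.4855,-.313,.15],8.2),plan([.4855,-.313,.066],8.2))
```

```text
[ 0.46856588 -0.33464215  0.35170131] 0.7477740766940055 (array([ 1.97, -1.92, 20.17]), array([ 0.04, -0.03, -0.16])) (array([ 1.97, -1.92, 28.57]), array([ 0.04, -0.03, -0.16]))
```

arm_command --series '[2,-1.9,3,0,0,0,0.25,2,-1.9,6,0,0,0,0.25,2,-1.9,9,0,0,0,0.25,2,-1.9,12,0,0,0,0.25,2,-1.9,15,0,0,0,0.25,2,-1.9,18,0,0,0,0.25,2,-1.9,20,0,0,0,0.25,2,-1.9,20,0,0,0,0.25]'

```text
time: 2.2
eef_pos: [0.4821, -0.3123, 0.1456]
tcp_rot: [0.997, 0.071, -0.004, -0.004]
contact_force: [-1.2, 0.5, 0.1]
opening: 0.746
finger_force: 0.0
```

Run:
```python
from h import *
a=vision.read_camera("scene");b=vision.read_camera("top")
A=a["color"][70:190,110:270];B=b["color"][150:270,290:450]
o=np.vstack([cv2.resize(A,(400,300),interpolation=2),cv2.resize(B,(400,300),interpolation=2)])
cv2.imwrite("pics/c2.png",o)
print(telemetry.get_state()["eef_pos"],plan([.4855,-.313,.066],8.2))
```

```text
[ 0.4846235  -0.31464208  0.1511729 ] (array([ 0.12, -0.14,  8.52]), array([-0.05,  0.04, -0.11]))
```

View pics/c2.png

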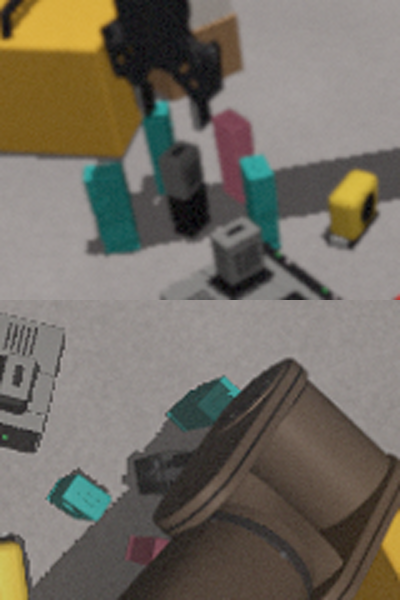

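The picture shows the fingertips at (148,105) and (203,120), on either side of the pack head at (180,150). Clear to descend.

arm_command --series '[0.1,-0.1,2.5,0,0,0,0.25,0.1,-0.1,5,0,0,0,0.25,0.1,-0.1,7,0,0,0,0.25,0.1,-0.1,8.4,0,0,0,0.25,0.1,-0.1,8.4,0,0,0,0.25,0.1,-0.1,8.4,0,0,0,0.6,0.1,-0.1,8.4,0,0,0,0.9,0.1,-0.1,8.4,0,0,0,0.9,0.1,-0.1,8.4,0,0,0,0.9,0.1,-0.1,8.4,0,0,0,0.9]' --force 40

```text
time: 3.13
eef_pos: [0.4871, -0.3147, 0.0701]
tcp_rot: [0.998, 0.071, 0.002, 0.001]
contact_force: [-0.4, 1.3, 5.9]
opening: 0.349
finger_force: 40.1
```

arm_command --series '[0,0,-0.5,0,0,0,0.9,0,0,-2,0,0,0,0.9,0,0,-5,0,0,0,0.9,0,0,-8,0,0,0,0.9,0,0,-11,0,0,0,0.9,0,0,-14,0,0,0,0.9,0,0,-15,0,0,0,0.9]'

```text
time: 3.72
eef_pos: [0.4871, -0.315, 0.2227]
tcp_rot: [0.997, 0.071, 0.003, 0.003]
contact_force: [0.8, -0.5, -1.3]
opening: 0.344
finger_force: 40.1
```

Run:
```python
from h import *
for n,p in (("b1",[.629,.074]),("b2",[.6115,.0005]),("b3",[.594,-.0735])): print(n,plan(p+[.215],-13))
```

```text
b1 (array([ 19.53, -36.51,   0.63]), array([ 0.31, -0.35, 21.1 ]))
b2 (array([ 16.76, -29.48,   0.66]), array([ 0.31, -0.35, 21.1 ]))
b3 (array([ 13.99, -22.4 ,   0.69]), array([ 0.31, -0.35, 21.1 ]))
```

arm_command --series '[1.4,-2.2,-1,0,0,2,0.9,2.8,-4.4,-1,0,0,4,0.9,4.2,-6.7,-1,0,0,6.5,0.9,5.6,-9,-1,0,0,9,0.9,7,-11.2,-1,0,0,11,0.9,8.4,-13.4,-1,0,0,13,0.9,9.8,-15.7,-1,0,0,15,0.9,11.2,-18,-1,0,0,17,0.9,12.6,-20.2,-1,0,0,19,0.9,14,-22.4,-1,0,0,21,0.9]'

```text
time: 4.55
eef_pos: [0.5921, -0.0706, 0.2253]
tcp_rot: [0.994, -0.113, -0.001, -0.0]
contact_force: [-0.4, -0.8, -2.9]
opening: 0.344
finger_force: 40.3
```

arm_command --series '[0,0,0,0,0,0,0.9,0,0,0,0,0,0,0.9]'

```text
time: 4.72
eef_pos: [0.5921, -0.0708, 0.2254]
tcp_rot: [0.994, -0.111, -0.002, -0.0]
contact_force: [0.5, -0.0, -1.9]
opening: 0.348
finger_force: 40.6
```

Run:
```python
from h import *
a=vision.read_camera("scene");b=vision.read_camera("top")
A=a["color"][90:240,150:350];B=b["color"][110:230,180:340]
o=np.vstack([cv2.resize(A,(400,300),interpolation=2),cv2.resize(B,(400,300),interpolation=2)])
cv2.imwrite("pics/c3.png",o)
s=telemetry.get_state();print(s["eef_pos"],s["contact_force"],s["opening"],plan([.594,-.0735,.15],-13))
p=s["eef_pos"];M=R.from_euler("z",-13,degrees=True)
box=np.array([[x,y,z] for z in(-.07,.042) for x in(-.02,.02) for y in (-.014,.014)])
print(((proj(a,M.apply(box)+p)-[150,90])*2).round(0).tolist())
print(((proj(a,M.apply(box)*[1,1,0]+[.594,-.0735,.072])-[150,90])*2).round(0).tolist())
```

```text
[ 0.59190755 -0.07240786  0.22598565] [-1.00119098 -0.17595665 -3.03855426] 0.3478832914626004 (array([0.25, 0.06, 7.6 ]), array([0.03, 0.13, 0.11]))
[[152.0, 144.0], [167.0, 156.0], [125.0, 160.0], [140.0, 171.0], [145.0, 64.0], [161.0, 74.0], [115.0, 78.0], [131.0, 90.0]]
[[155.0, 197.0], [170.0, 208.0], [130.0, 212.0], [145.0, 224.0], [155.0, 197.0], [170.0, 208.0], [130.0, 212.0], [145.0, 224.0]]
```

View pics/c3.png

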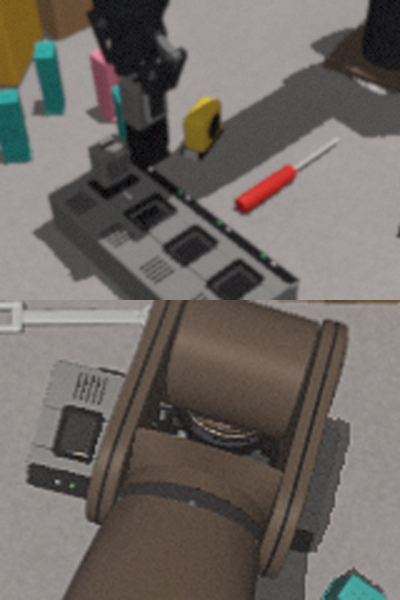

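The pack is held upright above bay 3: stem bottom at about (148,160) in the crop, bay 3 at (150,212). Now I'll measure the stem outline against where it should be.

Run:
```python
from h import *
a=vision.read_camera("scene")
I=a["color"].max(2)
print("cols 210..238, rows 150..178");print("\n".join("%d "%(150+i)+" ".join("%3d"%v for v in r) for i,r in enumerate(I[150:178,210:238])))
ps=[telemetry.get_state()["eef_pos"] for _ in range(3)];p=np.mean(ps,0);print(p)
M=R.from_euler("z",-13,degrees=True)
box=np.array([[x,y,z] for z in(-.07,) for x in(-.018,.018) for y in (-.012,.012)]+[[x,y,-.068] for x in(-.02,.02) for y in (-.014,.014)])
print(proj(a,M.apply(box)+p).round(1).tolist())
```

```text
cols 210..238, rows 150..178
150  69  58  52  56  61  63  61  60  62  62  59  58  62  71  76  68  55  43  32  27  15  22  53 110 153 163 163 164
151  66  51  38  43  54  62  55  67  67  66  61  63  64  58  60  45  33  21  13  20  18  19  46 108 151 164 162 161
152  70  55  34  28  36  49  55  67  66  64  60  56  54  42  23  20  29   8  18  29  24  25  45 104 153 164 160 160
153  72  63  35  24  26  29  42  56  61  61  52  45  29  25  24  23  24  27  19  21  23  15  43 101 154 160 163 161
154  67  64  40  18  17  23  29  39  46  44  37  31  19  17  18  14  18  14  21  19  17  27  41  97 150 159 163 160
155  73  68  38  19  22   8  17  28  30  26  16  14  15  16  14  28  15  14  19  17  23  26  38  91 143 161 163 160
156  70  64  44  22  10  17   0  21  17  17  21  21  25   8  26  22  26  19  20  12  16  12  34  81 135 159 164 161
157  71  64  46  32  11  21  26  23  16  13  10  27  17  15  17  20  16  18  23  24  21  20  32  77 129 156 160 162
158  66  61  49  26  21  25  22   3  22  17  20  14  23  21  23  16  24  20  22  23  16  23  33  72 125 155 159 162
159  68  60  51  29  21  20
[... 1643 characters left out ...]
0  20  24  36  60  88  83  77  74  81  80  80  78  79  82  80  80  77
174  50  53  48  48  57  63  67  63  57  42  30  23  26  41  91 122  94  69  70  79  81  81  81  81  83  76  79  78
175  53  52  51  55  57  63  65  63  67  58  49  34  27  33  67  91  67  43  61  69  82  83  79  80  79  80  76  78
176  52  54  59  56  58  56  53  63  60  61  58  51  36  36  36  39  30  23  37  55  68  77  78  84  80  78  79  77
177  53  58  59  53  45  43  35  47  61  62  66  59  60  45  30   9  16  20  14  30  48  62  73  80  82  81  75  79
[ 0.59197898 -0.07278708  0.22630188]
[[225.8, 162.9], [232.4, 167.6], [213.7, 169.7], [220.2, 174.7], [225.9, 161.4], [233.5, 167.0], [212.4, 169.0], [220.0, 174.9]]
```

arm_command --series '[0.4,0.05,1.5,0,0,0,0.9,0.4,0.05,3.5,0,0,0,0.9,0.4,0.05,5.5,0,0,0,0.9,0.4,0.05,7,0,0,0,0.9,0.4,0.05,7.8,0,0,0,0.9,0.4,0.05,7.8,0,0,0,0.9,0.4,0.05,7.8,0,0,0,0.9]'

```text
time: 5.45
eef_pos: [0.5963, -0.0742, 0.1493]
tcp_rot: [0.994, -0.113, -0.0, 0.0]
contact_force: [0.5, 0.0, -2.2]
opening: 0.347
finger_force: 40.5
```

Run:
```python
from h import *
a=vision.read_camera("scene")
cv2.imwrite("pics/c4.png",cv2.resize(a["color"][130:230,170:300],(780,600),interpolation=2))
s=telemetry.get_state();print(s["eef_pos"],s["contact_force"],plan([.594,-.0735,.142],-13))
```

```text
[ 0.59698093 -0.07425039  0.1503337 ] [ 0.51194415 -0.82170876 -2.77042269] (array([-0.31, -0.01,  0.83]), array([ 0.01, -0.09,  0.05]))
```

View pics/c4.png

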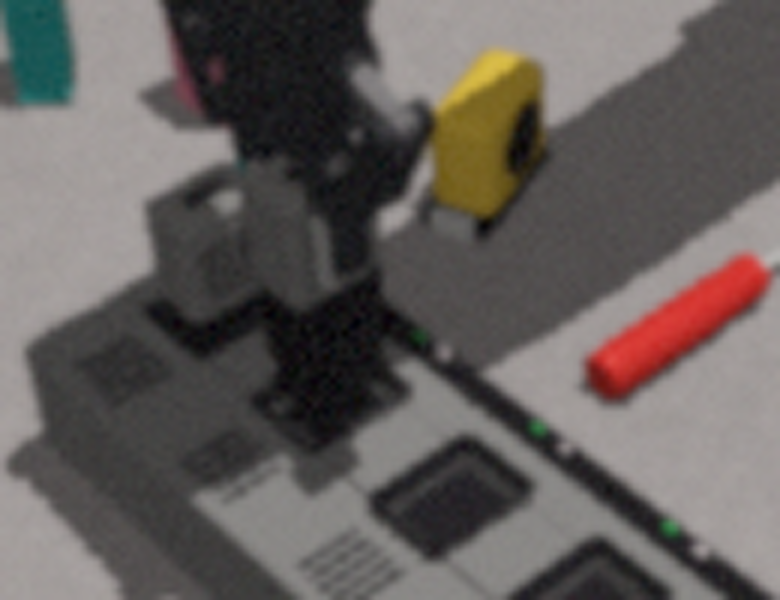

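The stem sits centred over bay 3's collar, at (330,410) in this crop. I'll lower it gently.

arm_command --series '[0,0,0.3,0,0,0,0.9,0,0,0.6,0,0,0,0.9,0,0,0.9,0,0,0,0.9,0,0,1.2,0,0,0,0.9,0,0,1.2,0,0,0,0.9]'

```text
time: 5.92
eef_pos: [0.596, -0.0733, 0.1366]
tcp_rot: [0.994, -0.112, -0.001, -0.0]
contact_force: [0.2, -0.0, -2.3]
opening: 0.347
finger_force: 40.5
```

arm_command --series '[0,0,0.3,0,0,0,0.9,0,0,0.6,0,0,0,0.9,0,0,0.9,0,0,0,0.9,0,0,1.2,0,0,0,0.9,0,0,1.2,0,0,0,0.9]'

```text
time: 6.33
eef_pos: [0.5964, -0.0744, 0.1246]
tcp_rot: [0.994, -0.112, 0.0, 0.001]
contact_force: [-0.5, -4.0, -3.2]
opening: 0.347
finger_force: 40.5
```

arm_command --series '[0,0,0.3,0,0,0,0.9,0,0,0.6,0,0,0,0.9,0,0,0.9,0,0,0,0.9,0,0,1.2,0,0,0,0.9,0,0,1.2,0,0,0,0.9]'

```text
time: 6.75
eef_pos: [0.596, -0.0742, 0.1122]
tcp_rot: [0.994, -0.112, -0.001, 0.001]
contact_force: [0.1, -5.6, -2.4]
opening: 0.346
finger_force: 40.4
```

arm_command --series '[0,0,0.2,0,0,0,0.9,0,0,0.4,0,0,0,0.9,0,0,0.6,0,0,0,0.9,0,0,0.6,0,0,0,0.9]'

```text
time: 7.08
eef_pos: [0.5961, -0.0743, 0.1067]
tcp_rot: [0.994, -0.112, -0.0, 0.001]
contact_force: [-0.2, -6.3, -2.4]
opening: 0.344
finger_force: 40.7
```

arm_command --series '[0,0,0.1,0,0,0,0.9,0,0,0.2,0,0,0,0.9,0,0,0.2,0,0,0,0.9]'

```text
time: 7.33
eef_pos: [0.5964, -0.0743, 0.106]
tcp_rot: [0.994, -0.112, -0.0, 0.001]
contact_force: [-2.2, -5.9, 3.3]
opening: 0.347
finger_force: 41.3
```

arm_command --series '[0,0,0.1,0,0,0,0.9,0,0,0.2,0,0,0,0.9,0,0,0.2,0,0,0,0.9]'

```text
time: 7.58
eef_pos: [0.5968, -0.0744, 0.1048]
tcp_rot: [0.994, -0.112, 0.0, 0.001]
contact_force: [-3.5, -5.6, 4.9]
opening: 0.344
finger_force: 41.5
```

arm_command --series '[0,0,0.1,0,0,0,0.9,0,0,0.2,0,0,0,0.9,0,0,0.2,0,0,0,0.9]'

```text
time: 7.83
eef_pos: [0.5966, -0.0744, 0.1022]
tcp_rot: [0.994, -0.112, 0.0, 0.001]
contact_force: [-1.9, -4.5, 2.5]
opening: 0.348
finger_force: 41.3
```

arm_command --series '[0,0,0.1,0,0,0,0.9,0,0,0.2,0,0,0,0.9,0,0,0.2,0,0,0,0.9]'

```text
time: 8.08
eef_pos: [0.5969, -0.0744, 0.1021]
tcp_rot: [0.994, -0.112, -0.0, 0.001]
contact_force: [-4.9, -3.9, 11.0]
opening: 0.347
finger_force: 42.1
```

arm_command --series '[0,0,0.1,0,0,0,0.9,0,0,0.2,0,0,0,0.9,0,0,0.2,0,0,0,0.9]'

```text
time: 8.33
eef_pos: [0.5976, -0.0743, 0.102]
tcp_rot: [0.994, -0.112, 0.0, 0.001]
contact_force: [-7.7, -2.5, 17.0]
opening: 0.348
finger_force: 42.9
```

Bay 3 stops hard at underside ≈ 32 mm, which is 12 mm above the floor, at about 20 N, so a plug is in it. I'll withdraw and move 76 mm along the row to bay 2.

arm_command --series '[0,0,-0.5,0,0,0,0.9,0,0,-1.5,0,0,0,0.9,0,0,-2.8,0,0,0,0.9,0,0,-4.1,0,0,0,0.9,0,0,-5.4,0,0,0,0.9,0,0,-6.7,0,0,0,0.9,0,0,-6.7,0,0,0,0.9]'

```text
time: 8.92
eef_pos: [0.5985, -0.0731, 0.1684]
tcp_rot: [0.994, -0.112, 0.003, -0.0]
contact_force: [1.3, -0.6, -1.9]
opening: 0.348
finger_force: 42.6
```

arm_command --series '[-0.05,-2,0,0,0,0,0.9,-0.05,-4.5,0,0,0,0,0.9,-0.05,-6.5,0,0,0,0,0.9,-0.05,-7.55,0,0,0,0,0.9,-0.05,-7.55,0,0,0,0,0.9,-0.05,-7.55,0,0,0,0,0.9]'

```text
time: 9.42
eef_pos: [0.6126, 0.0005, 0.164]
tcp_rot: [0.994, -0.112, -0.0, 0.0]
contact_force: [0.4, -0.3, -2.1]
opening: 0.348
finger_force: 42.5
```

Run:
```python
from h import *
a=vision.read_camera("scene")
cv2.imwrite("pics/c5.png",cv2.resize(a["color"][130:230,170:300],(780,600),interpolation=2))
s=telemetry.get_state();print(s["eef_pos"],s["contact_force"],plan([.613,.0002,.142],-13))
```

```text
[ 6.12596895e-01 -1.21781732e-04  1.64045159e-01] [ 0.46721318  0.59308494 -2.33571112] (array([ 0.03, -0.04,  2.2 ]), array([0.02, 0.03, 0.12]))
```

View pics/c5.png

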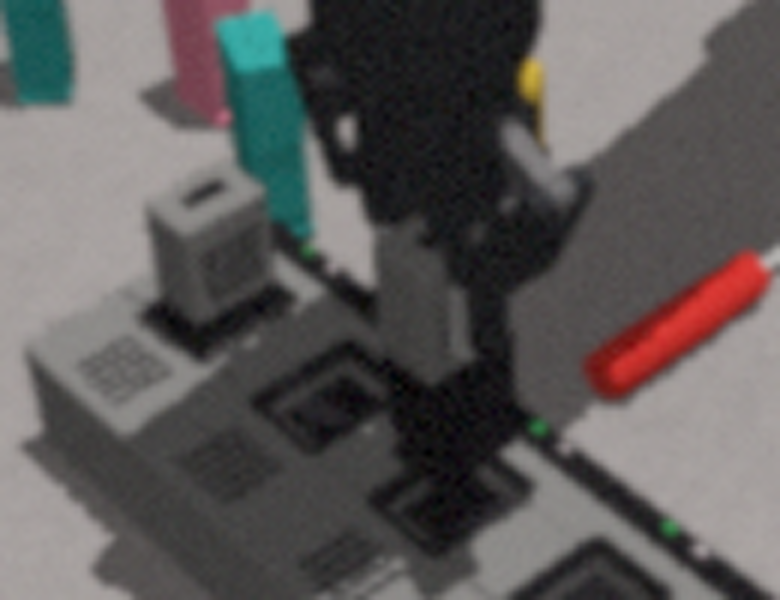

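The stem hangs at (455,440), straight above bay 2 at (450,495), and the charging pack has not moved. Going down.

arm_command --series '[0,0,0.6,0,0,0,0.9,0,0,1.2,0,0,0,0.9,0,0,1.6,0,0,0,0.9,0,0,2,0,0,0,0.9,0,0,2.4,0,0,0,0.9,0,0,2.8,0,0,0,0.9,0,0,3,0,0,0,0.9,0,0,3,0,0,0,0.9]'

```text
time: 10.13
eef_pos: [0.6125, 0.0001, 0.1336]
tcp_rot: [0.994, -0.112, -0.001, 0.0]
contact_force: [-0.3, 0.7, -2.5]
opening: 0.344
finger_force: 42.7
```

arm_command --series '[0,0,0.4,0,0,0,0.9,0,0,0.8,0,0,0,0.9,0,0,1.2,0,0,0,0.9,0,0,1.2,0,0,0,0.9]'

```text
time: 10.47
eef_pos: [0.6124, 0.0002, 0.1212]
tcp_rot: [0.994, -0.112, -0.001, 0.0]
contact_force: [0.6, -0.7, -3.5]
opening: 0.346
finger_force: 42.5
```

arm_command --series '[0,0,0.4,0,0,0,0.9,0,0,0.7,0,0,0,0.9,0,0,1,0,0,0,0.9,0,0,1,0,0,0,0.9]'

```text
time: 10.8
eef_pos: [0.6124, 0.0002, 0.1113]
tcp_rot: [0.994, -0.112, -0.0, 0.0]
contact_force: [0.4, -0.9, -4.4]
opening: 0.346
finger_force: 42.5
```

Well centred. Now small steps.

arm_command --series '[0,0,0.2,0,0,0,0.9,0,0,0.4,0,0,0,0.9,0,0,0.6,0,0,0,0.9,0,0,0.6,0,0,0,0.9]'

```text
time: 11.13
eef_pos: [0.6134, -0.0, 0.1066]
tcp_rot: [0.994, -0.112, 0.001, 0.0]
contact_force: [0.5, -1.4, -2.4]
opening: 0.345
finger_force: 42.7
```

arm_command --series '[0,0,0.1,0,0,0,0.9,0,0,0.2,0,0,0,0.9,0,0,0.3,0,0,0,0.9,0,0,0.3,0,0,0,0.9]'

```text
time: 11.47
eef_pos: [0.6138, -0.0001, 0.1049]
tcp_rot: [0.994, -0.112, 0.001, 0.0]
contact_force: [-0.7, -2.2, 4.1]
opening: 0.343
finger_force: 43.5
```

arm_command --series '[0,0,0.1,0,0,0,0.9,0,0,0.2,0,0,0,0.9,0,0,0.3,0,0,0,0.9,0,0,0.3,0,0,0,0.9]'

```text
time: 11.8
eef_pos: [0.6137, -0.0001, 0.1021]
tcp_rot: [0.994, -0.112, 0.001, 0.0]
contact_force: [-2.1, -1.8, 8.9]
opening: 0.348
finger_force: 44.0
```

arm_command --series '[0,0,0.1,0,0,0,0.9,0,0,0.2,0,0,0,0.9,0,0,0.2,0,0,0,0.9,0,0,0.2,0,0,0,0.9]'

```text
time: 12.13
eef_pos: [0.6139, -0.0001, 0.102]
tcp_rot: [0.994, -0.112, 0.001, 0.0]
contact_force: [-5.2, -1.6, 14.7]
opening: 0.342
finger_force: 44.9
```

Bay 2 also stops hard at TCP height 0.102 m, so it has a plug too. That leaves bay 1 as the clear one.

arm_command --series '[0,0,-0.5,0,0,0,0.9,0,0,-1.5,0,0,0,0.9,0,0,-2.8,0,0,0,0.9,0,0,-4.1,0,0,0,0.9,0,0,-5.4,0,0,0,0.9,0,0,-6.5,0,0,0,0.9,0,0,-6.5,0,0,0,0.9]'

```text
time: 12.72
eef_pos: [0.6143, 0.0004, 0.1671]
tcp_rot: [0.994, -0.112, 0.002, -0.0]
contact_force: [0.6, -0.2, -2.3]
opening: 0.351
finger_force: 43.0
```

arm_command --series '[0,-2,0,0,0,0,0.9,0,-4.5,0,0,0,0,0.9,0,-6.5,0,0,0,0,0.9,0,-7.6,0,0,0,0,0.9,0,-7.6,0,0,0,0,0.9,0,-7.6,0,0,0,0,0.9]'

```text
time: 13.22
eef_pos: [0.6294, 0.0745, 0.1629]
tcp_rot: [0.994, -0.112, -0.001, 0.0]
contact_force: [-0.1, -0.2, -2.3]
opening: 0.347
finger_force: 42.9
```

Run:
```python
from h import *
a=vision.read_camera("scene")
cv2.imwrite("pics/c6.png",cv2.resize(a["color"][140:260,190:346],(780,600),interpolation=2))
s=telemetry.get_state();print(s["eef_pos"],s["contact_force"],plan([.630,.0743,.142],-13))
```

```text
[0.62941153 0.07379593 0.16294976] [ 0.43103892 -0.26930493 -3.31648733] (array([ 0.05, -0.06,  2.09]), array([0.05, 0.05, 0.12]))
```

View pics/c6.png

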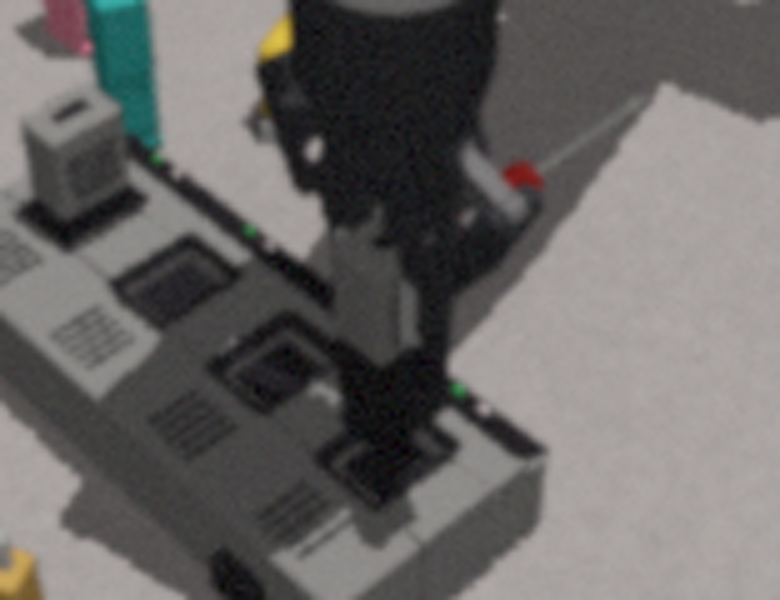

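The stem is over bay 1, at (392,420) with the bay at (390,460). Descending the same way.

arm_command --series '[0,0,0.6,0,0,0,0.9,0,0,1.2,0,0,0,0.9,0,0,1.6,0,0,0,0.9,0,0,2,0,0,0,0.9,0,0,2.4,0,0,0,0.9,0,0,2.8,0,0,0,0.9,0,0,3,0,0,0,0.9,0,0,3,0,0,0,0.9]'

```text
time: 13.93
eef_pos: [0.6297, 0.0741, 0.1328]
tcp_rot: [0.994, -0.112, -0.0, 0.0]
contact_force: [-0.7, -0.0, -2.2]
opening: 0.344
finger_force: 43.1
```

arm_command --series '[0,0,0.4,0,0,0,0.9,0,0,0.8,0,0,0,0.9,0,0,1.2,0,0,0,0.9,0,0,1.2,0,0,0,0.9]'

```text
time: 14.27
eef_pos: [0.6296, 0.0741, 0.1202]
tcp_rot: [0.994, -0.112, -0.0, 0.0]
contact_force: [0.6, -1.4, -4.0]
opening: 0.348
finger_force: 43.0
```

arm_command --series '[0,0,0.4,0,0,0,0.9,0,0,0.7,0,0,0,0.9,0,0,1,0,0,0,0.9,0,0,1,0,0,0,0.9]'

```text
time: 14.6
eef_pos: [0.6296, 0.0742, 0.1104]
tcp_rot: [0.994, -0.112, -0.0, 0.0]
contact_force: [0.9, -1.0, -3.5]
opening: 0.351
finger_force: 43.0
```

arm_command --series '[0,0,0.2,0,0,0,0.9,0,0,0.4,0,0,0,0.9,0,0,0.6,0,0,0,0.9,0,0,0.6,0,0,0,0.9]'

```text
time: 14.93
eef_pos: [0.6306, 0.074, 0.1062]
tcp_rot: [0.994, -0.112, 0.001, 0.0]
contact_force: [-0.2, -2.4, 0.4]
opening: 0.346
finger_force: 43.4
```

arm_command --series '[0,0,0.1,0,0,0,0.9,0,0,0.2,0,0,0,0.9,0,0,0.3,0,0,0,0.9,0,0,0.3,0,0,0,0.9]'

```text
time: 15.27
eef_pos: [0.6308, 0.074, 0.1038]
tcp_rot: [0.994, -0.112, 0.001, 0.0]
contact_force: [0.2, -2.4, 3.5]
opening: 0.351
finger_force: 43.9
```

arm_command --series '[0,0,0.1,0,0,0,0.9,0,0,0.2,0,0,0,0.9,0,0,0.3,0,0,0,0.9,0,0,0.3,0,0,0,0.9]'

```text
time: 15.6
eef_pos: [0.6299, 0.0742, 0.0986]
tcp_rot: [0.994, -0.112, 0.0, 0.0]
contact_force: [1.9, -2.3, -0.9]
opening: 0.343
finger_force: 43.4
```

Past 0.102 m and through the catch. Pressing on to home at TCP ≈ 0.090 m.

arm_command --series '[0,0,0.2,0,0,0,0.9,0,0,0.4,0,0,0,0.9,0,0,0.6,0,0,0,0.9,0,0,0.6,0,0,0,0.9]'

```text
time: 15.93
eef_pos: [0.6293, 0.0743, 0.0915]
tcp_rot: [0.994, -0.112, -0.0, -0.0]
contact_force: [4.3, -1.6, -5.6]
opening: 0.348
finger_force: 42.7
```

arm_command --series '[0,0,0.1,0,0,0,0.9,0,0,0.2,0,0,0,0.9,0,0,0.3,0,0,0,0.9,0,0,0.3,0,0,0,0.9]'

```text
time: 16.27
eef_pos: [0.6296, 0.0742, 0.0902]
tcp_rot: [0.994, -0.112, -0.0, 0.0]
contact_force: [3.0, -2.9, -2.3]
opening: 0.352
finger_force: 43.0
```

arm_command --series '[0,0,0.1,0,0,0,0.9,0,0,0.2,0,0,0,0.9,0,0,0.2,0,0,0,0.9]'

```text
time: 16.52
eef_pos: [0.6299, 0.0742, 0.0902]
tcp_rot: [0.994, -0.112, -0.0, 0.0]
contact_force: [-1.5, -2.0, 6.1]
opening: 0.347
finger_force: 44.0
```

It's seated: a hard stop at 0.090 m, 12 mm below the plug stop. I'll relax the push, release and rise.

arm_command --series '[0,0,-0.1,0,0,0,0.9,0,0,-0.1,0,0,0,0.6,0,0,-0.1,0,0,0,0.4,0,0,-0.1,0,0,0,0.3,0,0,-0.1,0,0,0,0.3,0,0,-0.1,0,0,0,0.3]'

```text
time: 17.02
eef_pos: [0.6295, 0.0746, 0.089]
tcp_rot: [0.994, -0.112, -0.0, -0.0]
contact_force: [-0.2, -0.7, 0.5]
opening: 0.702
finger_force: 0.0
```

arm_command --series '[0,0,-1,0,0,0,0.3,0,0,-3,0,0,0,0.3,0,0,-6,0,0,0,0.3,0,0,-9,0,0,0,0.3,0,0,-12,0,0,0,0.3,0,0,-15,0,0,0,0.3,0,0,-18,0,0,0,0.3,0,0,-18,0,0,0,0.3]'

```text
time: 17.68
eef_pos: [0.633, 0.0743, 0.2791]
tcp_rot: [0.994, -0.112, 0.007, -0.001]
contact_force: [1.1, -0.1, 0.7]
opening: 0.701
finger_force: 0.0
```

Run:
```python
from h import *
a=vision.read_camera("scene")
cv2.imwrite("pics/c7.png",cv2.resize(a["color"][100:260,160:370],(780,594),interpolation=2))
s=telemetry.get_state();print(s["eef_pos"],s["contact_force"],s["opening"],s["time"])
M=R.from_euler("z",-13,degrees=True)
for z in(.132,.152):
    q=M.apply([[x,y,0] for x in(-.022,.022) for y in(-.015,.015)])+[.629,.074,z]
    print(z,((proj(a,q)-[160,100])*3.714).round(0).tolist())
```

```text
[0.6319991  0.07431446 0.27560334] [ 0.09643328 -0.77322726  0.17881054] 0.7025240213163736 17.7333
0.132 [[408.0, 381.0], [444.0, 408.0], [353.0, 419.0], [389.0, 448.0]]
0.152 [[408.0, 357.0], [445.0, 384.0], [352.0, 395.0], [389.0, 424.0]]
```

View pics/c7.png

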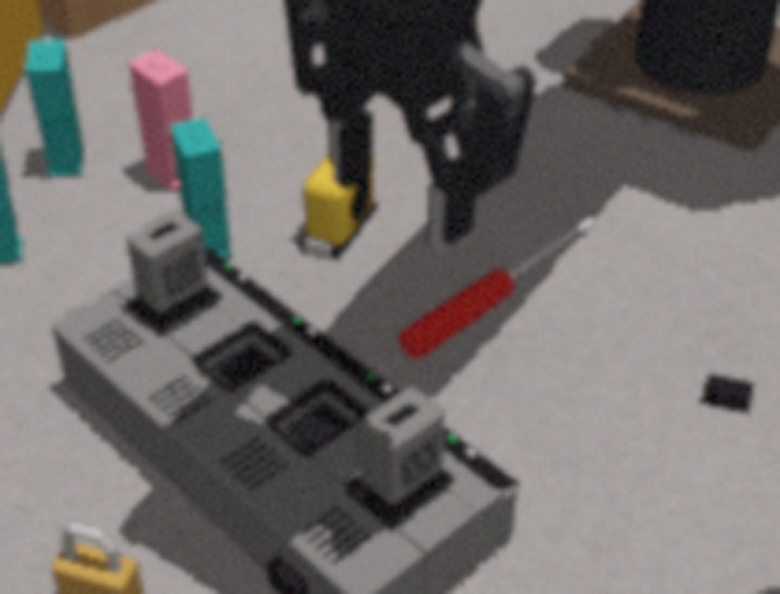

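The pack stands in bay 1 with its top at about (402,412), which matches the predicted fully-home height of 132 mm and the charging pack beside it. The gripper is clear and everything else is where it was.

```bash
python3 -c "
from h import *
print(ctrl.sign_off())"
```

```text
the job is handed in; nothing more can be done
None
```

The flat pack is pressed fully home past the catch in bay 1 and let go; bays 2 and 3 both stopped it hard 12 mm above the floor (plugs), and the job is handed in (no verdict came back).

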